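# Free the spring vise and hold its jaw open at the mark

## Task

On the spring-closed bench vise, flip the cam lever all the way over to its other side to free the sliding jaw. Then pull the jaw open by its handle until its pointer is in line with the ridge of the mark clip beside it, and finish there, still holding the handle so that the jaw stays open for the part to be put in. Leave the jar, the wrench and the pot where they are.

Things in the scene. Friction and masses are not known exactly. Their poses are not given: they have to be found in the camera images.
- vise: Bench vise: dark steel plate 300 x 100 x 14 mm on the bench, x -175 to +125, y -50 to +50 mm about the origin (on the bench). The jaw opens towards its -x (roughly towards the robot), z up. Along x: rod stops 48 mm tall, sliding jaw (top 54), grey fixed jaw (x 2 to 22, top 54), cam lever between two grey brackets 62 mm tall (10 mm thick at x 49 and 101, y -24 to +24).
- jaw (a joint): Opening of the sliding jaw in m: 0 closed (start), up to 0.095. A spring pulls it shut with about 5.5 N when closed, 8 to 10 N at the mark, plus about 0.6 N of friction; let go, it runs shut. While the lever locks it, it can move only about 2 mm. The jaw weighs about 0.5 kg.
- jaw_handle (a point): Centre of the black handle bar of the jaw: level, 14 mm thick (vise x), 88 mm long (vise y), 20 mm tall (87 to 107 mm above the bench), on two posts 12 x 10 mm, centred 36 mm either side of its middle; clear between the posts down to 54 mm. At vise x -34, y 0, z 97 mm with the jaw closed; moves with it. Axes as the vise's.
- pointer (a point): Tip of the jaw's pointer, a flat steel bar 3 mm wide that stands out of the jaw's -y side, 34 to 38 mm above the bench. At vise x -34, y -78, z 36 mm with the jaw closed, so at the same x as the middle of the handle bar. Moves with the jaw.
- mark_line (a point): The mark: top middle of a steel ridge 3 mm wide, 34 mm long (along vise y) on an aluminium clip 18 x 34 x 22 mm, fixed beside the vise's -y edge; ridge top 30 mm above the bench, at vise y -78 mm, somewhere in vise x -79 to -109 mm. The pointer passes 4 mm above it. Axes as the vise's.
- lock (a joint): Cam lever angle in rad about the vise's x axis, pivot at vise x 75, y 0, z 52 mm. At 0 it leans 40 degrees from upright to the vise's +y side and locks the jaw; growing values bring it up and over to the -y side; 1.4 is its stop there, leaning 40 degrees, jaw free. Starts at 0 to 0.2. About 0.12 N m of friction: it stays where it is left.
- lever_tip (a point): Centre of the black ball, 22 mm across, on the end of the lever (a 10 mm round steel rod), 62 mm from the pivot. The ball can be gripped or the lever pushed over from its side. At 0 the ball is at vise x 75, y +40, z 99 mm; at 1.4 at y -40, z 99 mm; upright at z 114 mm.
- jar: Clear small-parts jar with a steel cap, 48 mm across, 60 mm tall, loose on the bench at the -y side of the vise. Origin under its centre. To be left alone.
- wrench: Steel wrench 170 mm long, lying loose on the bench to the left. Origin near its middle, on the bench; its length is along its x axis. To be left alone.
- pot: Steel cooker pot, 170 mm across, 90 mm tall, standing loose on the bench to the right. Origin under its centre. To be left alone.

How it is judged (in metres and radians):
On the way, in this order (a step that is already met when the one before it is completed fails the run):
1. the cam lever is flipped over to its free side (value of joint lock above 1.2 rad), for 0.2 s.
2. the jaw is pulled out until its pointer is in line with the mark (x of pointer in the frame of mark_line between -0.005 and 0.005 m and contact force between the fingers and jaw above 3 N), for 0.5 s.
At the end, for the whole second after the job is handed in: The lever is over on its free side (beyond 1.2 of 1.4 rad) and the fingers hold the jaw (at least 3 N of contact), standing still, with its pointer within 5 mm of the mark's ridge along the slide, through the last second (all of step 2 and value of joint lock above 1.2 rad and velocity of joint jaw between -0.01 and 0.01 m/s); the arm keeps its last pose, push and grip.
It fails at once if the jar, the wrench or the pot is moved by more than 20 mm (distance of any of jar, wrench, pot from where it was at the start of the episode above 0.02 m).
It also fails if it takes over 48 s, if anything falls off the work surface, if the arm or the gripper's body presses on something with over 40 N, if the wrist force passes 120 N, or if a joint passes its speed limit or range.

## Robot

A 7-joint arm with a two-finger parallel gripper is mounted at the origin on the work surface. World frame = base frame: x ahead of the robot, y to its left, z up, the work surface at z = 0. Lengths are in mm, angles in rad, forces in N, time in s.
With the tool pointing down it reaches from about 425 to 875 mm from the base axis. Payload 8.4 kg.
Tool frame: the origin (TCP) lies midway between the tips of the shut fingers; the grasp point (between the pads) lies 19 mm behind it; z points along the fingers, y is the line along which they close (so a half turn about z gives the same grasp; the last joint's range is limited). The gripper opens to 87 mm and grips with 3 to 60 N. Pads are 19 mm wide; open, the fingers measure 117 mm over their backs; the gripper's body (75 mm by 190 mm) begins 51 mm behind the grasp point.
Start: joints at [-1.233, 0.333, 0.04, 1.465, -0.013, 1.343, -0.059], TCP at [274.975, 588.942, 222.546] pointing down, gripper open.
Joint ranges: [-2.58, 2.58], [-0.38, 2.09], [-1.3, 1.39], [0.25, 2.4], [-1.5, 4.64], [0.08, 2.09], [-2.65, 2.65]. Speed limits (rad/s): [2.22, 2.22, 2.79, 2.79, 3.14, 3.14, 3.14].

## Interface

Orientations are given as [roll, pitch, yaw] about the fixed x, y, z axes, in that order (R = Rz(yaw) Ry(pitch) Rx(roll)).
In Python, from workcell import ctrl, imaging gives the robot as it stands (ctrl), with the cameras (imaging).
- The arm moves only by the tool jog_arm, called in YAML: its name, and indented under it one key for each argument. Schema: {"type":"object","properties":{"segments":{"type":"array","items":{"type":"object","properties":{"sx":{"type":"number"},"sy":{"type":"number"},"sz":{"type":"number"},"yaw":{"type":"number"}},"additionalProperties":false},"minItems":1,"maxItems":20},"finger_gap":{"type":"number"},"only":{"type":"string"},"quiet":{"type":"boolean"},"lines":{"type":"string"}},"required":["segments"],"additionalProperties":false}. segments is a list of rows, 1 to 20 of them, each an object with the fields sx, sy, sz (the shift in mm), yaw (a turn about the tool's z in rad); a field left out counts as zero; each row is the pose to reach, as a shift and turn from the pose commanded when the call began, along the tool's axes at that moment; what a row does not reach only later rows make up. A row lasts 1/10 s, in which the tool goes at most 50 mm and 0.15 rad, less where a joint would pass 70% of its speed; a pose out of reach is approached as far as the arm can. finger_gap is the opening from 0.0 (shut) to 1.0 (fully open), set as the call begins (left out keeps the last). The fingers move at their own pace and stop on an object; the grip force is fixed at half the most. Time passes only in rows, so rows that do not move let the fingers close. The tool returns the time, the measured TCP pose, the force, the opening and the grip force at its end. only (a regular expression) keeps the lines of the reply that match it, lines (a string "A,B") keeps lines A to B, and quiet returns only ok. Input that does not fit is refused with a message, and nothing moves.
- ctrl.observe(): the state, without advancing time (a new reading comes with each control period).
- imaging.grab_frame(name): name is "scene" or "side" or "wrist"; returns the picture (420x560x3 uint8, red, green, blue); there is no depth.
- imaging.camera_params(name): a dict with "fx", "fy", "cx", "cy" (pixels), "cam_to_world" (4x4, takes a point from camera to world coordinates). Camera axes: x right, y up, looking along -z (the intrinsics and any distortion apply to the point x, -y, -z); pixel columns grow to the right and rows downward; lengths in mm; the calibration is good to about 2 mm. The wrist camera is an equidistant fisheye: a pixel r from the principal point sees the ray r / f radians off the axis. A picture is of the moment at which its call begins: read the wrist's pose just before it. camera_params takes no time and is no camera call; for the wrist camera it gives the pose at the moment of the call.
- ctrl.finish_job(): hands the job in; it is judged then, once.
The state is a dict: "clock": time; "qpos": joint angles; "joint_vel": joint speeds; "tau": joint torques, N m; "eef_pos": TCP position; "tool_rot": TCP orientation; "wrist_force": force on the tool from outside, world axes, zero at the start; "torque": the same for the moment, N m; "finger_gap": opening from 0.0 (shut) to 1.0 (fully open); "gripper_force": force on a finger pad.
Only numpy, scipy, OpenCV 4.12 (cv2) and the standard library are available. Lean on these libraries where they do the work, as an engineer would, in place of code of your own. Each camera call takes 0.05 s, during which the arm holds its last target. There are 200 camera calls.

## Working session

There is one attempt and no reset: what is moved stays moved. The work goes in short steps, Python scripts to look and compute and a tool call to move; the robot and the scene stay as the last step left them, time stands still between calls to the robot, and variables do not carry over. Pictures are saved under pics/ and viewed, at most 10 in all, crops included, and the job is handed in when it is done.

```bash
ls; mkdir -p pics
```

Run:
```python
from workcell import ctrl, imaging
import cv2,numpy as np
np.set_printoptions(precision=4,suppress=True)
o=ctrl.observe();print(o['clock'],o['eef_pos'],o['tool_rot'],o['finger_gap'])
for n in ("scene","side"):
    im=imaging.grab_frame(n);cv2.imwrite(f"pics/{n}0.png",im[:,:,::-1]);p=imaging.camera_params(n);print(n,p)
```

```text
pics
workcell.py
0.0 [274.8225 588.5266 221.664 ] [-3.14    0.0002  2.7048] 0.9969629396862536
scene {'fx': 434.30591694324414, 'fy': 434.30591694324414, 'cx': 282.4708549353994, 'cy': 214.24416205677042, 'cam_to_world': array([[  -0.5508,   -0.5504,    0.6275, 1262.4579],
       [   0.8345,   -0.379 ,    0.4001,  378.065 ],
       [   0.0176,    0.744 ,    0.668 ,  801.1191],
       [   0.    ,    0.    ,    0.    ,    1.    ]])}
side {'fx': 428.6358906115175, 'fy': 428.6358906115175, 'cx': 277.02779729490703, 'cy': 209.45872086268022, 'cam_to_world': array([[   0.986 ,    0.1302,   -0.1041,  455.8834],
       [  -0.1668,    0.7695,   -0.6165, -830.1012],
       [  -0.0002,    0.6252,    0.7804, 1071.4255],
       [   0.    ,    0.    ,    0.    ,    1.    ]])}
```

View pics/scene0.png

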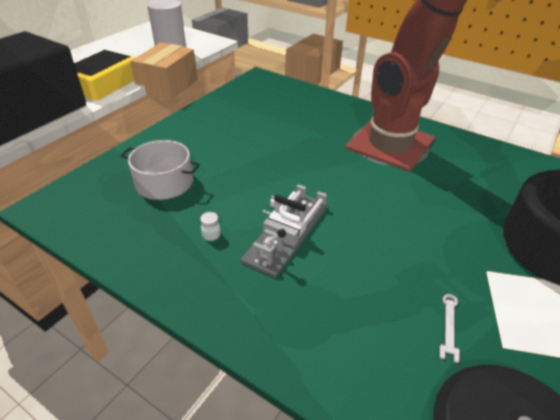

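View pics/side0.png

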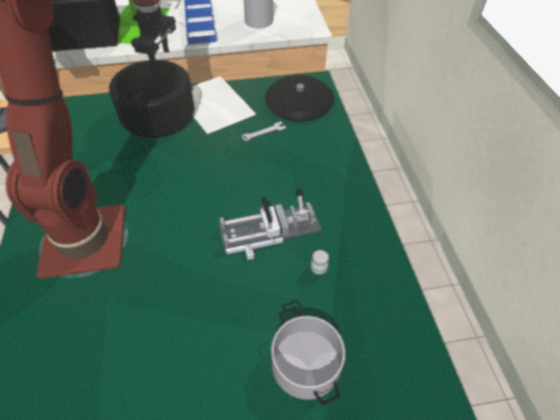

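Both views show the vise: scene view at cols 243–328, rows 185–275, and side view at cols 220–320, rows 190–258. The black handle is near (290,202) in scene and (267,215) in side. The lever ball is near (281,233) and (300,194). Next I'll enlarge both views.

Run:
```python
import cv2,numpy as np
a=cv2.imread('pics/scene0.png')[175:285,235:335];b=cv2.imread('pics/side0.png')[180:265,215:325]
a=cv2.resize(a,None,fx=4,fy=4,interpolation=cv2.INTER_CUBIC);b=cv2.resize(b,None,fx=3.6,fy=3.6,interpolation=cv2.INTER_CUBIC)
c=np.zeros((440,800,3),np.uint8);c[:,:400]=a;c[:b.shape[0],400:400+b.shape[1]]=b[:,:400]
cv2.imwrite('pics/crop1.png',c)
for n,(r0,r1,c0,c1) in dict(scene=(175,285,235,335),side=(180,265,215,325)).items():
    g=cv2.imread(f'pics/{n}0.png')[r0:r1,c0:c1].max(2)
    k,l,s,ce=cv2.connectedComponentsWithStats((g<45).astype(np.uint8))
    print(n,[(s[i].tolist(),(ce[i]+[c0,r0]).round(1).tolist()) for i in range(1,k) if s[i,4]>12])
```

```text
scene [([41, 23, 28, 12, 73], [290.6, 204.0])]
side []
```

View pics/crop1.png

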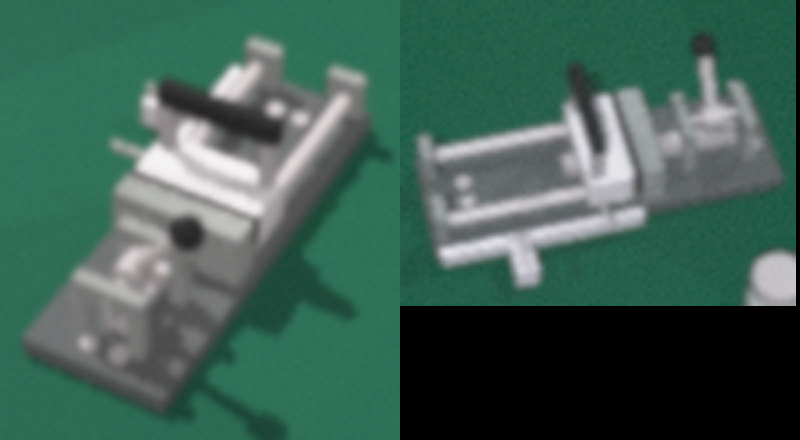

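The ball is at scene (281.7,233.5) and side (299.2,192.2). The handle middle is at scene (290.5,202.7) and side (266.9,210.6), and the mark clip at side about (249,251). Triangulating these now.

Create h.py:
```python
import numpy as np
from workcell import ctrl, imaging
np.set_printoptions(precision=3,suppress=True)
def ray(p,u,v,fish=False):
    T=p['cam_to_world'];x=(u-p['cx'])/p['fx'];y=(v-p['cy'])/p['fy']
    if fish:
        r=np.hypot(x,y);k=np.sin(r)/r if r>1e-9 else 1;d=np.array([x*k,-y*k,-np.cos(r)])
    else: d=np.array([x,-y,-1.])
    d=T[:3,:3]@d;return T[:3,3].copy(),d/np.linalg.norm(d)
def tri(rs):
    A=0;b=0
    for o,d in rs: P=np.eye(3)-np.outer(d,d);A=A+P;b=b+P@o
    X=np.linalg.solve(A,b);return X,[np.linalg.norm((np.eye(3)-np.outer(d,d))@(X-o)) for o,d in rs]
def plane(r,z): o,d=r;return o+d*(z-o[2])/d[2]
```

Run:
```python
from h import *
S=imaging.camera_params('scene');D=imaging.camera_params('side')
s=lambda x,y:ray(S,235+x/4,175+y/4); d=lambda x,y:ray(D,215+(x-400)/3.6,180+y/3.6)
for n,a,b in [('ball',(187,234),(703,44)),('hmid',(222,111),(587,110)),('h+y',(278,130),(577,72)),('h-y',(165,92),(597,148))]:
    print(n,*tri([s(*a),d(*b)]))
for z,pts in ((14,[(25,345),(165,410),(372,125)]),): print([plane(s(*q),z) for q in pts])
print('side corner',plane(d(783,180),14),'clip',plane(d(518,240),30),plane(d(525,262),22))
print('jar',plane(ray(S,210,218),60),plane(ray(D,320,256),60))
```

```text
ball [661.251  -7.251  99.755] [np.float64(1.2191361879309783), np.float64(1.2191361879307914)]
hmid [554.275 -53.943  93.758] [np.float64(3.4404184972954055), np.float64(3.4404184972954104)]
h+y [552.032 -14.383  95.795] [np.float64(3.5134799709738322), np.float64(3.513479970973745)]
h-y [557.082 -93.95   92.986] [np.float64(2.270775900912452), np.float64(2.2707759009124255)]
[array([721.442, -81.747,  14.   ]), array([715.727,  16.423,  14.   ]), array([423.595,  -7.446,  14.   ])]
side corner [716.737 -96.35   14.   ] clip [ 487.734 -130.075   30.   ] [ 490.894 -146.74    22.   ]
jar [ 681.695 -208.402   60.   ] [ 681.007 -214.648   60.   ]
```

Add to h.py:
```python
from scipy.spatial.transform import Rotation as Ro
def shift(target,yaw=None,cmd=None):
    o=ctrl.observe();R=Ro.from_euler('xyz',o['tool_rot']).as_matrix()
    print('shift',R.T@(np.array(target)-o['eef_pos']),'turn',None if yaw is None else o['tool_rot'][2]-yaw, 'from',o['eef_pos'],o['tool_rot'],o['clock'])
YAW=0.072;O=np.array([588.,-51.5,0])
def V(x,y,z): return O+Ro.from_euler('z',YAW).as_matrix()@[x,y,z]
```

```bash
python3 -c "
from h import *
shift(V(60,95,200),np.pi/2+.072)"
```

```text
shift [-560.686 -335.27    22.284] turn 1.0619740481102675 from [274.824 588.592 221.793] [-3.14   0.     2.705] 0.1
```

jog_arm:
  segments:
    - {"sx":-280, "sy":-168, "yaw":0.53}
    - {"sx":-280, "sy":-168, "yaw":0.53}
    - {"sx":-280, "sy":-168, "yaw":0.53}
    - {"sx":-280, "sy":-168, "yaw":0.53}
    - {"sx":-280, "sy":-168, "yaw":0.53}
    - {"sx":-280, "sy":-168, "yaw":0.53}
    - {"sx":-280, "sy":-168, "yaw":0.53}
    - {"sx":-561, "sy":-335, "sz":20, "yaw":1.062}
    - {"sx":-561, "sy":-335, "sz":20, "yaw":1.062}
    - {"sx":-561, "sy":-335, "sz":20, "yaw":1.062}
    - {"sx":-561, "sy":-335, "sz":20, "yaw":1.062}
    - {"sx":-561, "sy":-335, "sz":20, "yaw":1.062}
    - {"sx":-561, "sy":-335, "sz":20, "yaw":1.062}
    - {"sx":-561, "sy":-335, "sz":20, "yaw":1.062}
    - {"sx":-561, "sy":-335, "sz":20, "yaw":1.062}
    - {"sx":-561, "sy":-335, "sz":20, "yaw":1.062}
  finger_gap: 0

```text
clock: 1.7
eef_pos: [641.3, 47.8, 201.9]
tool_rot: [-3.14, 0.0, 1.642]
wrist_force: [0.2, 0.3, -0.3]
finger_gap: 0.005
gripper_force: 0.0
```

Run:
```python
from h import *;import cv2
p=imaging.camera_params('wrist');im=imaging.grab_frame('wrist');cv2.imwrite('pics/w1.png',im[:,:,::-1]);np.save('w1.npy',p,allow_pickle=True);print(p)
shift(V(60,95,200),np.pi/2+.072)
```

```text
{'fx': 325.19226210127806, 'fy': 325.19226210127806, 'cx': 281.560339084637, 'cy': 202.85999622884282, 'cam_to_world': array([[  0.998,  -0.068,  -0.016, 637.193],
       [  0.07 ,   0.964,   0.258, 118.135],
       [ -0.002,  -0.259,   0.966, 363.791],
       [  0.   ,   0.   ,   0.   ,   1.   ]])}
shift [-1.511 -0.206  2.111] turn 0.0006815574847034434 from [641.108  49.091 202.112] [-3.141 -0.001  1.643] 1.75
```

View pics/w1.png

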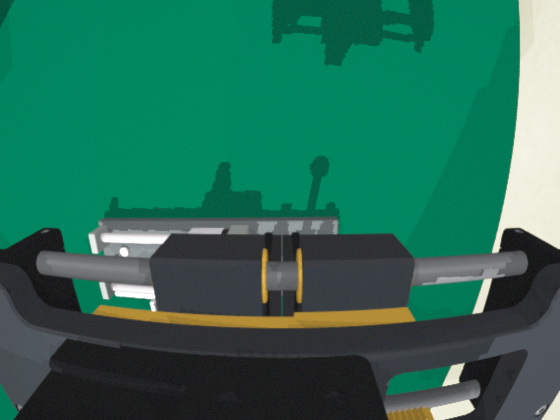

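The wrist view shows the plate's +y edge running from about (103,219) to (338,219). The gripper hides the rest. I'll use that edge to check the vise frame.

Run:
```python
from h import *
p=np.load('w1.npy',allow_pickle=True).item()
a=plane(ray(p,103,219,1),14);b=plane(ray(p,338,219,1),14);print(a,b,np.arctan2(b[1]-a[1],b[0]-a[0]),np.linalg.norm(b-a),'pred',V(-175,50,14),V(125,50,14))
shift(V(75,72,84),np.pi/2+.072)
```

```text
[419.651 -12.352  14.   ] [708.591  10.128  14.   ] 0.07764450215151301 289.81293154415476 pred [409.857 -14.219  14.   ] [709.079   7.363  14.   ]
shift [-24.58   14.891 118.085] turn 0.0006815574847034434 from [641.108  49.091 202.112] [-3.141 -0.001  1.643] 1.75
```

jog_arm:
  segments:
    - {"sx":-12, "sy":15, "sz":50}
    - {"sx":-12, "sy":15, "sz":90}
    - {"sx":-12, "sy":15, "sz":118}
    - {"sx":-12, "sy":15, "sz":118}
    - {"sx":-25, "sy":15, "sz":118}
    - {"sx":-38, "sy":15, "sz":118}
    - {"sx":-50, "sy":15, "sz":118}
    - {"sx":-60, "sy":15, "sz":118}
    - {"sx":-70, "sy":15, "sz":118}
    - {"sx":-80, "sy":15, "sz":118}
    - {"sx":-88, "sy":15, "sz":118}
    - {"sx":-94, "sy":15, "sz":118}
    - {"sx":-98, "sy":15, "sz":118}
    - {"sx":-98, "sy":15, "sz":118}

```text
clock: 3.15
eef_pos: [663.5, -49.3, 84.4]
tool_rot: [-3.141, 0.0, 1.642]
wrist_force: [-1.3, 1.9, 1.0]
finger_gap: 0.007
gripper_force: 0.8
```

Run:
```python
from h import *;import cv2
shift(V(75,-10,84))
im=imaging.grab_frame('side');cv2.imwrite('pics/s2.png',cv2.resize(im[150:270,200:340,::-1],None,fx=4,fy=4,interpolation=2))
```

```text
shift [-6.771 -0.425  0.367] turn None from [663.465 -49.295  84.363] [-3.141  0.     1.642] 3.15
```

View pics/s2.png

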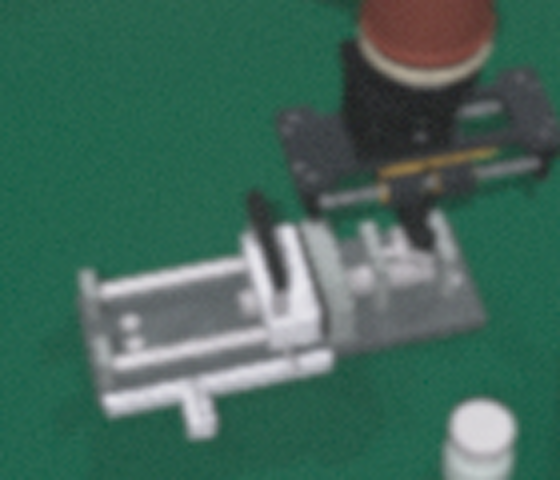

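The ball is now at about (420,235), on the near (-y) side of the gripper. The 2 N on the tool matches lever friction, so I'll keep pushing to the stop.

jog_arm:
  segments:
    - {"sx":-4}
    - {"sx":-8}
    - {"sx":-10}
    - {"sx":-10}

```text
clock: 3.6
eef_pos: [664.3, -57.2, 84.6]
tool_rot: [-3.141, -0.002, 1.644]
wrist_force: [-0.9, 7.6, 0.8]
finger_gap: 0.004
gripper_force: 3.1
```

jog_arm:
  segments:
    - {"sx":-3}
    - {"sx":-5}
    - {"sx":-5}

```text
clock: 3.9
eef_pos: [664.4, -58.1, 84.3]
tool_rot: [-3.14, -0.006, 1.647]
wrist_force: [-3.4, 15.4, 3.2]
finger_gap: 0.006
gripper_force: 7.1
```

jog_arm:
  segments:
    - {"sx":10}
    - {"sx":10, "sz":-50}
    - {"sx":10, "sz":-100}
    - {"sx":10, "sy":-20, "sz":-140}
    - {"sx":-20, "sy":-60, "sz":-140}
    - {"sx":-50, "sy":-90, "sz":-140}
    - {"sx":-90, "sy":-120, "sz":-140}
    - {"sx":-90, "sy":-140, "sz":-140}
    - {"sx":-90, "sy":-140, "sz":-140}
    - {"sx":-90, "sy":-140, "sz":-140}
  finger_gap: 1

```text
clock: 4.9
eef_pos: [531.7, -163.8, 224.9]
tool_rot: [3.14, 0.0, 1.642]
wrist_force: [0.6, -0.3, -0.6]
finger_gap: 0.832
gripper_force: 0.0
```

Run:
```python
from h import *;import cv2
p=imaging.camera_params('wrist');im=imaging.grab_frame('wrist');cv2.imwrite('pics/w2.png',im[:,:,::-1]);np.save('w2.npy',p,allow_pickle=True);print(p['cam_to_world'])
```

```text
[[  0.998  -0.068  -0.019 527.129]
 [  0.071   0.964   0.258 -93.468]
 [  0.     -0.259   0.966 386.812]
 [  0.      0.      0.      1.   ]]
```

View pics/w2.png

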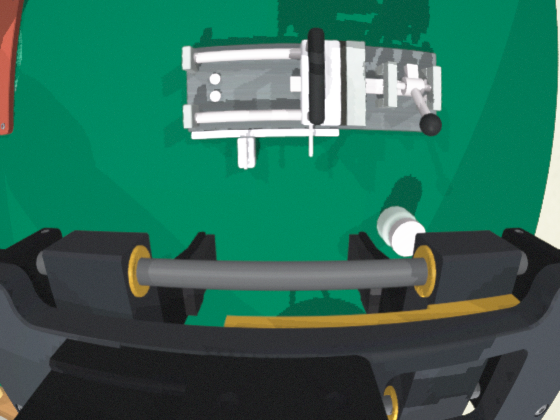

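The wrist view shows the lever over, with its ball at (430,124). The handle runs from (317,29) to (316,124), the pointer tip is at (311,155) and the clip ridge at about (247,150). I'll take a second viewpoint for triangulation and zoom in.

jog_arm:
  segments:
    - {"sx":-20, "sy":-35}
    - {"sx":-40, "sy":-60}
    - {"sx":-40, "sy":-60}
    - {"sx":-40, "sy":-60}
    - {"sx":-40, "sy":-60}

```text
clock: 5.45
eef_pos: [475.7, -206.5, 224.5]
tool_rot: [-3.141, 0.0, 1.645]
wrist_force: [-0.4, -0.2, -0.7]
finger_gap: 1.003
gripper_force: 0.0
```

Run:
```python
from h import *;import cv2
p=imaging.camera_params('wrist');im=imaging.grab_frame('wrist');cv2.imwrite('pics/w3.png',im[:,:,::-1]);np.save('w3.npy',p,allow_pickle=True)
q=np.load('w2.npy',allow_pickle=True).item()
# predicted handle & pointer location in w3 for crop
def proj(p,X):
    c=np.linalg.inv(p['cam_to_world'])@np.append(X,1);c=c[:3]*[1,-1,-1];t=np.arctan2(np.hypot(c[0],c[1]),c[2]);k=t/np.hypot(c[0],c[1]);return p['cx']+p['fx']*k*c[0],p['cy']+p['fy']*k*c[1]
out=np.zeros((600,800,3),np.uint8)
for i,(f,pp) in enumerate((('w2',q),('w3',p))):
    u,v=proj(pp,V(-55,-50,40));c0=int(u-50);r0=int(v-70);print(f,c0,r0)
    I=cv2.imread(f'pics/{f}.png');I=cv2.copyMakeBorder(I,60,60,60,60,cv2.BORDER_CONSTANT)[r0+60:r0+180,c0+60:c0+160]
    out[:480,i*400:i*400+400]=cv2.resize(I,(400,480),interpolation=cv2.INTER_CUBIC)
cv2.imwrite('pics/crop2.png',out[:480])
```

```text
w2 239 59
w3 295 24
```

View pics/crop2.png

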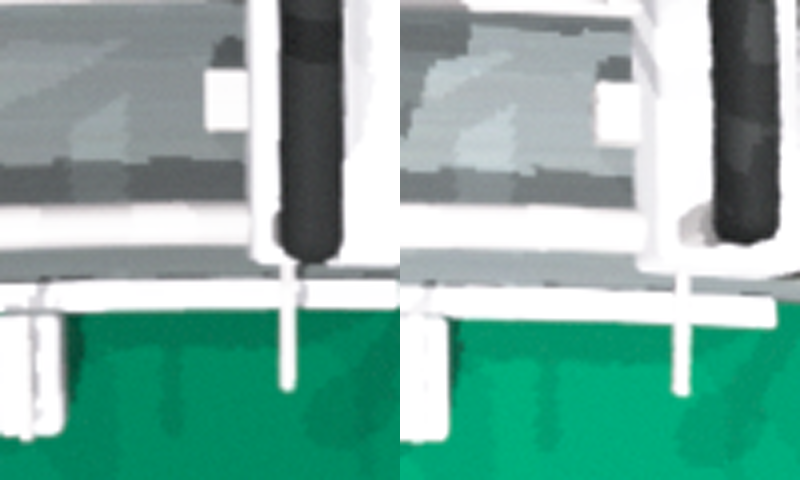

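The pointer tip is at w2 (239+288/4, 59+388/4) = (311,156) and w3 (295+282/4, 24+393/4) = (365.5,122). The clip is cut off, so I'll crop it larger and measure the handle with a mask.

Run:
```python
from h import *;import cv2
P=[np.load(f'w{i}.npy',allow_pickle=True).item() for i in (2,3)]
out=np.zeros((480,800,3),np.uint8);rr=[]
for i,(c0,r0,hb) in enumerate(((225,115,(285,10,345,135)),(275,85,(345,0,420,100)))):
    I=cv2.imread(f'pics/w{i+2}.png');out[:,i*400:i*400+400]=cv2.resize(I[r0:r0+60,c0:c0+50],(400,480),interpolation=cv2.INTER_CUBIC)
    x0,y0,x1,y1=hb;g=I[y0:y1,x0:x1].max(2)
    k,l,s,ce=cv2.connectedComponentsWithStats((g<90).astype(np.uint8));j=1+np.argmax(s[1:,4]);print(s[j],ce[j]+[x0,y0]);rr.append(s[j]+[x0,y0,0,0,0])
cv2.imwrite('pics/crop3.png',out)
print('pointer',tri([ray(P[0],311,156,1),ray(P[1],365.5,122,1)]),V(-34,-78,36))
```

```text
[  22   17   18   99 1481] [315.965  74.198]
[  26    0   19   85 1311] [380.297  40.702]
pointer (array([ 561.818, -132.229,   37.866]), [np.float64(0.031303777205210805), np.float64(0.03130377720519083)]) [ 559.699 -131.744   36.   ]
```

View pics/crop3.png

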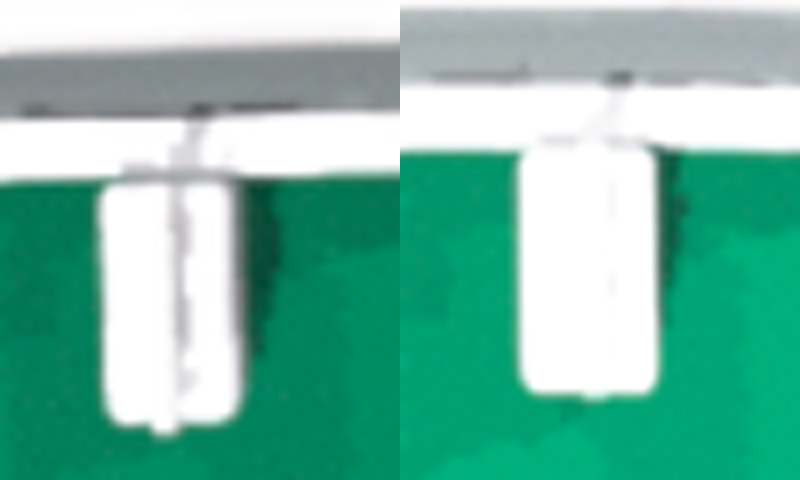

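The ridge's near end is at w2 (245.6,169) and w3 (299.6,134.4).

Run:
```python
from h import *
P=[np.load(f'w{i}.npy',allow_pickle=True).item() for i in (2,3)]
R=Ro.from_euler('z',YAW).as_matrix();v=lambda X:R.T@(X-O)
e,err=tri([ray(P[0],245.6,169,1),ray(P[1],299.6,134.4,1)]);print('ridge end',v(e),err)
print([v(plane(ray(P[0],245.6,169,1),30)),v(plane(ray(P[1],299.6,134.4,1),30))])
print('ptr',v(tri([ray(P[0],311,156,1),ray(P[1],365.5,122,1)])[0]),[v(plane(ray(P[0],311,156,1),36)),v(plane(ray(P[1],365.5,122,1),36))])
S=imaging.camera_params('scene')
h=tri([ray(P[0],316.2,76.2,1),ray(S,290.5,202.7)]);print('handle',v(h[0]),h[1])
for z in (97,107):print(v(plane(ray(P[0],315.9,29,1),z)),v(plane(ray(P[0],316,124,1),z)))
b=tri([ray(P[0],430,124,1)]+[ray(P[1],430,124,1)]) if 0 else plane(ray(P[0],430,124,1),99);print('ball',v(b))
shift(V(-33,0,165),np.pi/2+YAW)
```

```text
ridge end [-103.45   -93.998   31.46 ] [np.float64(0.2540435516626119), np.float64(0.25404355166274223)]
[array([-103.749,  -94.013,   30.   ]), array([-103.232,  -94.287,   30.   ])]
ptr [-31.922 -78.637  37.866] [array([-31.734, -78.883,  36.   ]), array([-31.454, -78.625,  36.   ])]
handle [-33.872   1.534  96.563] [np.float64(1.5804324092398598), np.float64(1.5804324092398663)]
[-33.134  44.15   97.   ] [-33.147 -42.867  97.   ]
[-34.19   41.333 107.   ] [-34.202 -42.682 107.   ]
ball [ 75.969 -38.028  99.   ]
shift [146.342  90.539  59.329] turn 0.0021658654320728665 from [ 475.656 -206.491  224.431] [-3.141  0.     1.645] 5.5
```

jog_arm:
  segments:
    - {"sx":45, "sy":28, "sz":10}
    - {"sx":90, "sy":56, "sz":30}
    - {"sx":135, "sy":83, "sz":50}
    - {"sx":146, "sy":90, "sz":59}
    - {"sx":146, "sy":90, "sz":59}
    - {"sx":146, "sy":90, "sz":90}
    - {"sx":146, "sy":90, "sz":120}
    - {"sx":146, "sy":90, "sz":144}
    - {"sx":146, "sy":90, "sz":144}
    - {"sx":146, "sy":90, "sz":144}
  finger_gap: 1

```text
clock: 6.5
eef_pos: [554.0, -55.7, 81.0]
tool_rot: [-3.141, 0.001, 1.643]
wrist_force: [0.6, -0.2, 1.4]
finger_gap: 1.0
gripper_force: 0.0
```

jog_arm:
  segments:
    - {}
    - {}
    - {}
    - {}
    - {}
    - {}
    - {}
    - {}
  finger_gap: 0

```text
clock: 7.3
eef_pos: [553.7, -55.5, 80.5]
tool_rot: [-3.141, 0.0, 1.643]
wrist_force: [-0.1, -0.2, -0.7]
finger_gap: 0.358
gripper_force: 0.0
```

```bash
python3 -c "
from h import *
o=ctrl.observe();print(Ro.from_euler('z',YAW).as_matrix().T@(o['eef_pos']-O))"
```

```text
[-34.459  -1.553  80.531]
```

jog_arm:
  segments:
    - {}
    - {}
    - {}
    - {}
    - {}
    - {}
    - {}
    - {}
  finger_gap: 0

```text
clock: 8.1
eef_pos: [554.5, -55.5, 80.6]
tool_rot: [3.14, 0.0, 1.643]
wrist_force: [5.3, -0.1, -5.0]
finger_gap: 0.16
gripper_force: 30.0
```

```bash
python3 -c "
from h import *
o=ctrl.observe();print(Ro.from_euler('z',YAW).as_matrix().T@(o['eef_pos']-O))"
```

```text
[-33.674  -1.573  80.608]
```

jog_arm:
  segments:
    - {"sy":-6}
    - {"sy":-14}
    - {"sy":-22}
    - {"sy":-30}
    - {"sy":-38}
    - {"sy":-46}
    - {"sy":-54}
    - {"sy":-62}
    - {"sy":-68}
    - {"sy":-72}
    - {"sy":-72}
    - {"sy":-72}
    - {"sy":-72}

```text
clock: 9.4
eef_pos: [483.2, -61.4, 80.6]
tool_rot: [3.139, 0.001, 1.643]
wrist_force: [10.2, -2.3, -9.9]
finger_gap: 0.153
gripper_force: 30.0
```

Run:
```python
from h import *;import cv2
o=ctrl.observe();print(Ro.from_euler('z',YAW).as_matrix().T@(o['eef_pos']-O),o['wrist_force'])
a=imaging.grab_frame('side')[200:275,205:305,::-1];w=imaging.grab_frame('scene')[160:280,235:355,::-1]
out=np.zeros((480,800,3),np.uint8);out[:300,:400]=cv2.resize(a,(400,300),interpolation=2);out[:400,400:]=cv2.resize(w,(400,400),interpolation=2)
cv2.imwrite('pics/p4.png',out)
```

```text
[-105.207   -2.331   80.597] [10.158 -2.346 -9.92 ]
```

View pics/p4.png

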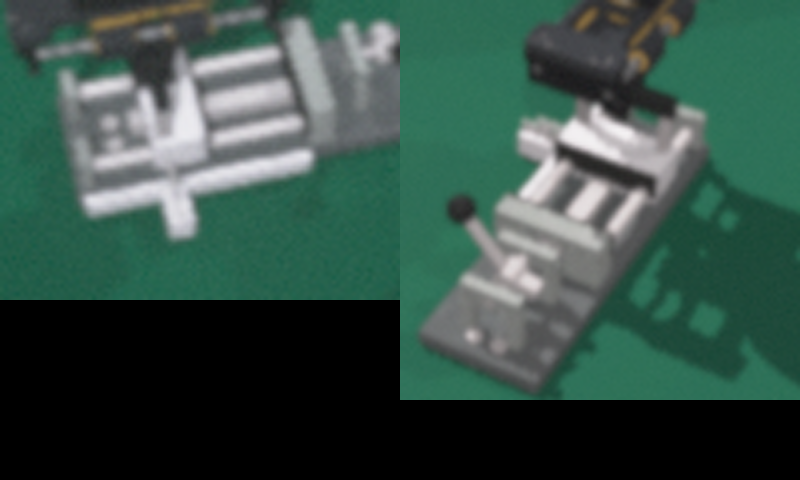

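The lever is still over in the scene view. In the side view, crop (175,185), the pointer lies on the clip's midline. One last zoom to confirm.

Run:
```python
from h import *;import cv2
fs=[imaging.grab_frame('side').astype(float) for _ in range(6)]
I=np.mean(fs,0).astype(np.uint8)[:,:,::-1];J=cv2.imread('pics/side0.png')
c=[cv2.resize(X[235:265,235:265],(400,400),interpolation=cv2.INTER_CUBIC) for X in (J,I)]
cv2.imwrite('pics/p5.png',np.hstack(c))
D=imaging.camera_params('side')
def pr(X):
    c=np.linalg.inv(D['cam_to_world'])@np.append(X,1);return ((D['cx']+D['fx']*c[0]/-c[2]-235)*13.33,(D['cy']+D['fy']*c[1]/c[2]-235)*13.33)
for X in [(-103.5,-95,30),(-103.5,-61,30),(-103.5,-78,36),(-103.5,-45,36)]: print(X,pr(V(*X)))
```

```text
(-103.5, -95, 30) (np.float64(201.7646481976161), np.float64(243.08434544860552))
(-103.5, -61, 30) (np.float64(170.9176978299303), np.float64(116.039945167033))
(-103.5, -78, 36) (np.float64(184.79481388500218), np.float64(163.70038962780163))
(-103.5, -45, 36) (np.float64(155.24499909754735), np.float64(42.1494094389681))
```

View pics/p5.png

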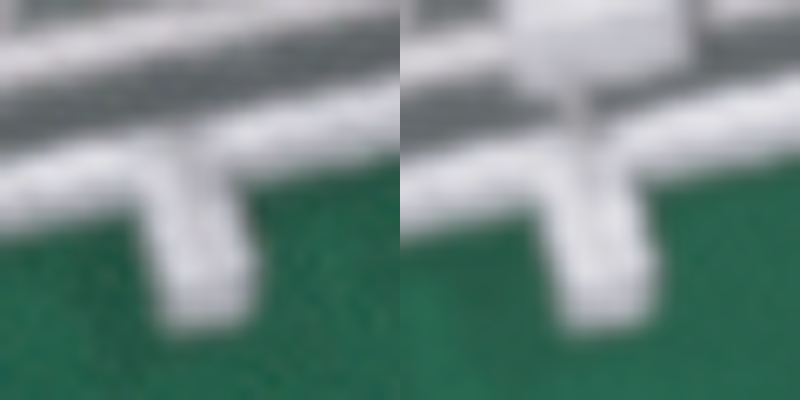

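The pointer leaves the jaw at crop (575,100). The line predicted for the ridge passes at about (569,100), so they agree within about 1.5 mm. I'll hold briefly and hand in.

jog_arm:
  segments:
    - {}
    - {}
    - {}
    - {}
    - {}
    - {}
    - {}
    - {}

```text
clock: 10.6
eef_pos: [483.3, -61.4, 80.6]
tool_rot: [3.139, 0.002, 1.643]
wrist_force: [9.3, -3.1, -10.9]
finger_gap: 0.159
gripper_force: 30.0
```

```bash
python3 -c "
from workcell import ctrl, imaging
print(ctrl.finish_job())"
```

```text
the job is handed in; nothing more can be done
None
```

I flipped the cam lever to its free side and pulled the jaw open about 71.5 mm, which puts the pointer within about 1.5 mm of the mark ridge by my measurements; I handed the job in at 10.6 s with the gripper still holding the handle at 30 N, but the hand-in gave no verdict.

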